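# Find the hidden push catch and pop the charger's battery tray

## Task

The battery tray in the front of the blue charger console is held shut by a concealed catch: one of the four look-alike black plates set flush in its top gives way under a fingertip, the other three are solid. Feel across the plates gently with the fingertips, press the one that gives until the tray springs out by itself, then let go of it and move clear. Do not push or pull the tray with the hand, leave the battery pack lying in it, and leave the other things on the bench and console where they are.

Things in the scene. Friction and masses are not known exactly. Their poses are not given: they have to be found in the camera images.
- console: Blue charger console with an aluminium top, fixed to the bench, 200 (x) x 300 (y) x 110 (z) mm; place and turn vary. Origin under its centre, on the bench; its x axis points from the front (tray side, towards the robot) to the back, y along the row of plates, z up. The rear 90 mm of its top carries small parts up to 36 mm tall.
- plate_row (a point): Middle of the row of four identical black plates, 52 x 52 mm each, centred -93, -31, +31 and +93 mm from here along the console's y axis, parted by bars 8 mm wide. Here is console x = -30 mm, y = 0, and the height of the plates' faces: 109 mm above the bench, 1 mm below the console's top face. Three plates are rigid; any one of the four is the catch and looks the same.
- catch (a joint): How far the catch plate is pressed straight down (m): 0 up, 0.008 at its stop. A spring returns it; it takes 2.5 N to start it, 5 N at 0.005, where it frees the tray, and 6.5 N at its stop. The other plates do not move; pressed on them a finger meets solid resistance at once.
- tray (a joint): How far the battery tray stands out of the console (m): 0 shut, 0.06 fully out. Its spring drives it out within a second once the catch is pressed 0.005 deep, and it stays out after the catch is let go. Nothing else opens it.
- tray_front (a point): Centre of the outer face of the tray's yellow front plate, 254 mm wide and 64 mm tall, in the console's front side, 41 mm above the bench; moves with the tray in the console's -x direction. No handle.
- pack_center (a point): Centre of the battery pack, black with a red top, 100 x 74 x 44 mm, 0.3 to 0.6 kg, loose in the tray, hidden inside the console while the tray is shut, its centre 34 mm above the bench. To be left lying there.
- pin: Bystander: steel gudgeon pin, upright cylinder 20 mm across, 36 mm tall, standing on the rear part of the console's top; origin under its centre
- collar: Bystander: brass ring 34 mm across, 14 mm tall, lying on the rear part of the console's top; origin under its centre
- piston: Bystander: aluminium engine piston 72 mm across, 64 mm tall, standing on the bench to the left; origin under its centre
- oilcan: Bystander: brass oil can 80 mm across, 140 mm tall with its blue spout, on the bench to the left; origin under its centre
- carton: Bystander: open cardboard carton 90 x 90 x 100 mm on the bench beside the console; origin under its centre
- wrench: Bystander: steel wrench lying on the bench to the right; origin under its middle
- cup: Bystander: steel cup 70 mm across, 60 mm tall on the bench beside the console; origin under its centre

How it is judged:
On the way, in this order (a step that is already met when the one before it is completed fails the run):
1. the catch plate is pressed in (value of joint catch above 0.003 m).
2. the tray springs out (value of joint tray above 0.045 m), for 0.2 s.
At the end, for the whole second after the job is handed in: The tray stands at least 45 mm out and is at rest, the catch plate is back up (within 1.5 mm), and the battery pack still lies in the tray (value of joint tray above 0.045 m and value of joint catch below 0.0015 m and velocity of joint tray below 0.01 m/s and z of pack_center in the frame of tray_front between -0.02 and 0.01 m and x of pack_center in the frame of tray_front between 0.04 and 0.1 m); the robot touches nothing.
It fails at once if the hand pushes or pulls the tray (more than 4 N) (contact force between the fingers and tray above 4 N).
It fails at once if a plate or anything else is pushed with more than 60 N (contact force between the fingers and anything else above 60 N).
It fails at once if the battery pack is lifted or touched by the hand (height (world z) of pack_center above 0.05 m or contact force between the fingers and pack above 1 N).
It fails at once if a bystander is moved more than 25 mm or lifted (distance of any of pin, collar, piston, oilcan, carton, wrench, cup from where it was at the start of the episode above 0.025 m).
It also fails if it takes over 48 s, if anything falls off the work surface, if the arm or the gripper's body presses on something with over 40 N, if the wrist force passes 120 N, or if a joint passes its speed limit or range.

## Robot

A 7-joint arm with a two-finger parallel gripper is mounted at the origin on the work surface. World frame = base frame: x ahead of the robot, y to its left, z up, the work surface at z = 0. Lengths are in m, angles in rad, forces in N, time in s.
With the tool pointing down it reaches from about 0.425 to 0.875 m from the base axis. Payload 4.7 kg.
Tool frame: the origin (TCP) lies between the finger pads; the fingertips stand 8 mm ahead of it and the grasp point (between the pads) lies 11 mm behind it; z points along the fingers, y is the line along which they close (so a half turn about z gives the same grasp; the last joint's range is limited). The gripper opens to 85 mm and grips with 20 to 120 N. Pads are 22 mm wide; open, the fingers measure 114 mm over their backs; the gripper's body (76 mm by 85 mm) begins 54 mm behind the grasp point. The pads swing forward as they close: fully open they stand 13 mm farther back than shut.
Start: joints at [1.311, 0.321, -0.07, 1.45, 0.023, 1.371, -0.057], TCP at [0.176, -0.626, 0.239] pointing down, gripper open.
Joint ranges: [-2.86, 2.86], [-0.3, 2.09], [-1.38, 1.24], [0.06, 2.45], [-1.56, 4.7], [0.09, 2.05], [-2.69, 2.69]. Speed limits (rad/s): [2.57, 2.57, 3.14, 3.14, 3.14, 3.14, 3.14].

## Interface

Orientations are given as a 3x3 rotation matrix whose columns are the frame's x, y, z axes.
In Python, from plant import manip gives the robot as it stands. The module is installed in compiled form; this text tells all that it offers.
- The arm moves only by the tool servo_tool, never from a script. Its argument "moves" is a list that holds one entry, the list of rows, each a list of 5 numbers: the closure in counts, from 0 (fully open) to 255 (shut), then the shift along the world's x, y, z each as a share of 0.25 m, from -1 to 1, then the turn about the world's z as a share of 360 degrees, from -1 to 1. In form: [[[fingers, dx, dy, dz, yaw], ...]]. A call has 1 to 5 rows; each row shifts and turns the commanded pose from where the row before left it; what a row does not reach is not made up. A row lasts 1/10 s, in which the tool goes at most 50 mm and 8.59 degrees, less where a joint would pass 70% of its speed; a pose out of reach is approached as far as the arm can. A call with a number of a shift or a turn outside -1 to 1 is refused whole. A call with a gripper value outside its range is refused whole. The fingers move at their own pace and stop on an object; the grip force is fixed at half the most. Time passes only in rows, so rows that do not move let the fingers close. It gives the time, the measured TCP pose, the force, the opening and the grip force at its end, in the units of the state.
- manip.observe(): the state, without advancing time (a new reading comes with each control period).
- manip.capture(name): name is "scene" or "side" or "wrist"; returns (picture, depth): 384x512x3 uint8, blue, green, red; 384x512 float32, m along the optical axis (not along the pixel's ray), 0 where there is no reading.
- manip.get_calibration(name): a dict with "camera_matrix" (3x3 intrinsics, pixels), "R" (3x3) and "t" (3): a world point X has camera coordinates R X + t. Camera axes: x right, y down, z forward; pixel columns grow to the right and rows downward; lengths in m; the calibration is good to about 2 mm. A picture is of the moment at which its call begins: read the wrist's pose just before it. get_calibration takes no time and is no camera call; for the wrist camera it gives the pose at the moment of the call.
- manip.sign_off(): hands the job in; it is judged then, once.
The state is a dict: "time_s": time; "joint_positions": joint angles; "joint_velocities": joint speeds; "joint_efforts": joint torques, N m; "tcp_pos": TCP position; "eef_rot": TCP orientation; "wrist_force": force on the tool from outside, world axes, zero at the start; "ft_torque": the same for the moment, N m; "finger_gap": finger opening in m; "gripper_force": force on a finger pad.
Only numpy, scipy, OpenCV 4.12 (cv2) and the standard library are available. Lean on these libraries where they do the work, as an engineer would, in place of code of your own. Each camera call takes 0.05 s, during which the arm holds its last target. There are 200 camera calls.

## Working session

There is one attempt and no reset: what is moved stays moved. The work goes in short steps, Python scripts to look and compute and a tool call to move; the robot and the scene stay as the last step left them, time stands still between calls to the robot, and variables do not carry over. Pictures are saved under pics/ and viewed, at most 10 in all, crops included, and the job is handed in when it is done.

Besides the shell and the picture viewer there is one more tool, called by a JSON object that holds its "name" and its "arguments". servo_tool: Moves the arm, as the interface text tells. Shift numbers are shares of 0.25 m and turn numbers shares of 360 degrees, none past 1 either way. Its arguments: {"type":"object","properties":{"moves":{"type":"array","items":{"type":"array","items":{"type":"array","items":{"type":"number"}}}}},"required":["moves"]}

```bash
mkdir -p pics
python3 - <<'E'
from plant import manip
import cv2,numpy as np
for n in ["scene","side"]:
    im,d=manip.capture(n);cv2.imwrite(f"pics/{n}.png",im);np.save(f"{n}_d.npy",d)
    c=manip.get_calibration(n);np.savez(f"{n}_c.npz",K=c["camera_matrix"],R=c["R"],t=c["t"]);print(n,-np.array(c["R"]).T@c["t"])
s=manip.observe();print(s["time_s"],s["tcp_pos"],s["eef_rot"],s["wrist_force"],s["finger_gap"])
E
```

```text
scene [ 1.23221596 -0.57370326  0.99607643]
side [ 0.41732782 -0.88813912  0.99058742]
0.1 [ 0.17557558 -0.62535978  0.23832106] [[ 9.62740688e-01  2.70425637e-01 -5.85291020e-04]
 [ 2.70426243e-01 -9.62739310e-01  1.63349013e-03]
 [-1.21745063e-04 -1.73090547e-03 -9.99998495e-01]] [-0.20952559  0.21279706  0.47226982] 0.08552497590102136
```

View pics/scene.png

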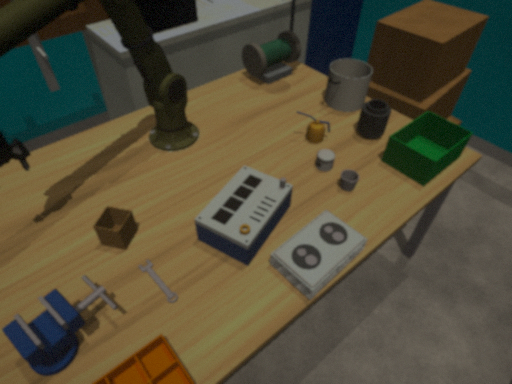

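View pics/side.png

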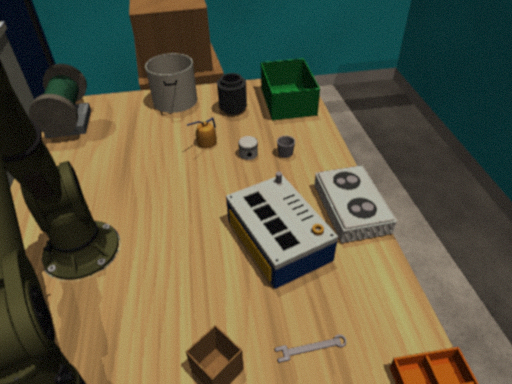

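Both views show the console with its four plates clear of the arm: about (258,198) to (288,240) in the side view and (247,181) to (223,215) in the scene view. Next I locate the plates.

```bash
cat > h.py <<'E'
import numpy as np,cv2
def ray(n,uv,z):
    c=np.load(f"{n}_c.npz");K,R,t=c["K"],c["R"],c["t"]
    o=-R.T@t;d=R.T@np.linalg.inv(K)@np.array([uv[0],uv[1],1.])
    return o+d*(z-o[2])/d[2]
E
python3 - <<'E'
from h import *
for n,(x0,y0,x1,y1) in {"scene":(195,165,295,260),"side":(225,172,340,282)}.items():
    im=cv2.imread(f"pics/{n}.png");g=im.max(axis=2);m=np.zeros_like(g);m[y0:y1,x0:x1]=(g[y0:y1,x0:x1]<55)*255
    k,l,st,ce=cv2.connectedComponentsWithStats(m,connectivity=4)
    for i in range(1,k):
        if st[i,4]>40:print(n,st[i],ce[i].round(1),ray(n,ce[i],.109).round(4))
    D=np.load(f"{n}_d.npy")
    print(n,(im[y0:y1,x0:x1].max(axis=2)).min())
E
```

```text
scene [245 176  15  11 103] [252.1 181.2] [0.5405 0.0108 0.109 ]
scene [235 187  16  11 118] [242.6 192. ] [ 0.5606 -0.0482  0.109 ]
scene [ 197  193   94   67 1318] [242.5 236.4] [ 0.7067 -0.1658  0.109 ]
scene [224 198  18  12 128] [232.8 203.6] [ 0.5812 -0.1065  0.109 ]
scene [213 209  19  14 151] [222.2 215.9] [ 0.6018 -0.1649  0.109 ]
scene 26
side [245 193  20  13 160] [254.5 199. ] [0.5393 0.0092 0.109 ]
side [ 227  201  110   81 1333] [292.4 258.5] [ 0.6021 -0.2298  0.109 ]
side [255 205  20  15 180] [264.5 211.9] [ 0.5595 -0.0494  0.109 ]
side [265 218  21  16 201] [275.  225.6] [ 0.5796 -0.1077  0.109 ]
side [276 232  23  18 229] [286.7 240.3] [ 0.6004 -0.1664  0.109 ]
side 0
```

{"name": "servo_tool", "arguments": {"moves": [[[255,0.12,0.13,0,0.01],[255,0.12,0.13,0,0],[255,0.12,0.13,0,0],[255,0.12,0.13,0,0],[255,0.12,0.13,0,0]]]}}

```text
time_s: 0.6
tcp_pos: [0.3265, -0.4616, 0.2389]
eef_rot: [[0.944, 0.33, -0.0], [0.33, -0.944, 0.0], [-0.0, -0.0, -1.0]]
wrist_force: [1.4, -0.3, -0.1]
finger_gap: 0.0121
gripper_force: 0.0
```

{"name": "servo_tool", "arguments": {"moves": [[[255,0.12,0.13,0,0],[255,0.12,0.13,0,0],[255,0.12,0.13,0,0],[255,0.12,0.13,0,0],[255,0.12,0.13,0,0]]]}}

```text
time_s: 1.1
tcp_pos: [0.4764, -0.2993, 0.2391]
eef_rot: [[0.944, 0.33, -0.0], [0.33, -0.944, -0.0], [-0.0, -0.0, -1.0]]
wrist_force: [1.3, -1.4, -0.4]
finger_gap: 0.0001
gripper_force: 0.0
```

{"name": "servo_tool", "arguments": {"moves": [[[255,0.12,0.13,0,0],[255,0.12,0.13,0,0],[255,0.12,0.13,0,0],[255,0,0,0,0]]]}}

```text
time_s: 1.5
tcp_pos: [0.5694, -0.195, 0.2389]
eef_rot: [[0.94, 0.341, 0.002], [0.341, -0.94, 0.005], [0.003, -0.004, -1.0]]
wrist_force: [0.6, 1.0, -0.0]
finger_gap: 0.0
gripper_force: 0.0
```

{"name": "servo_tool", "arguments": {"moves": [[[255,0.126,0.118,0,0],[255,0,0,-0.15,0],[255,0,0,-0.15,0],[255,0,0,-0.12,0],[255,0,0,0,0]]]}}

```text
time_s: 2.0
tcp_pos: [0.5933, -0.1735, 0.129]
eef_rot: [[0.944, 0.33, -0.01], [0.33, -0.944, 0.003], [-0.008, -0.006, -1.0]]
wrist_force: [-0.7, -0.2, -0.7]
finger_gap: 0.0001
gripper_force: 0.0
```

{"name": "servo_tool", "arguments": {"moves": [[[255,0.03,0.03,0,0],[255,0,0,-0.016,0],[255,0,0,-0.016,0],[255,0,0,0,0]]]}}

```text
time_s: 2.4
tcp_pos: [0.605, -0.1664, 0.1269]
eef_rot: [[0.944, 0.33, 0.001], [0.33, -0.944, -0.001], [0.0, 0.001, -1.0]]
wrist_force: [0.1, 0.7, 0.1]
finger_gap: -0.0001
gripper_force: 0.0
```

{"name": "servo_tool", "arguments": {"moves": [[[255,0,0,-0.008,0],[255,0,0,0,0]]]}}

```text
time_s: 2.6
tcp_pos: [0.6046, -0.1666, 0.1245]
eef_rot: [[0.944, 0.33, 0.0], [0.33, -0.944, -0.0], [-0.0, 0.0, -1.0]]
wrist_force: [-0.5, -1.0, 0.1]
finger_gap: -0.0003
gripper_force: 0.0
```

{"name": "servo_tool", "arguments": {"moves": [[[255,0,0,-0.008,0],[255,0,0,0,0]]]}}

```text
time_s: 2.8
tcp_pos: [0.6045, -0.1664, 0.1221]
eef_rot: [[0.944, 0.33, -0.0], [0.33, -0.944, -0.0], [-0.0, -0.0, -1.0]]
wrist_force: [-0.1, -0.3, -0.5]
finger_gap: -0.0001
gripper_force: 0.0
```

{"name": "servo_tool", "arguments": {"moves": [[[255,0,0,-0.008,0],[255,0,0,0,0]]]}}

```text
time_s: 3.0
tcp_pos: [0.6045, -0.1663, 0.12]
eef_rot: [[0.944, 0.33, -0.0], [0.33, -0.944, 0.0], [-0.0, -0.0, -1.0]]
wrist_force: [0.2, -0.3, 0.0]
finger_gap: -0.0001
gripper_force: 0.0
```

{"name": "servo_tool", "arguments": {"moves": [[[255,0,0,-0.008,0],[255,0,0,0,0]]]}}

```text
time_s: 3.2
tcp_pos: [0.6046, -0.1663, 0.118]
eef_rot: [[0.944, 0.33, -0.0], [0.33, -0.944, 0.0], [-0.0, -0.0, -1.0]]
wrist_force: [-0.5, -0.2, -0.6]
finger_gap: -0.0001
gripper_force: 0.0
```

{"name": "servo_tool", "arguments": {"moves": [[[255,0,0,-0.006,0],[255,0,0,0,0]]]}}

```text
time_s: 3.4
tcp_pos: [0.6049, -0.1663, 0.1172]
eef_rot: [[0.944, 0.33, 0.0], [0.33, -0.944, -0.0], [0.0, 0.0, -1.0]]
wrist_force: [-0.8, -0.5, 1.8]
finger_gap: -0.0003
gripper_force: 0.7
```

{"name": "servo_tool", "arguments": {"moves": [[[255,0,0,-0.004,0],[255,0,0,0,0]]]}}

```text
time_s: 3.6
tcp_pos: [0.6049, -0.1663, 0.1165]
eef_rot: [[0.944, 0.33, 0.0], [0.33, -0.944, -0.0], [0.0, 0.0, -1.0]]
wrist_force: [-1.3, 0.1, 4.7]
finger_gap: -0.0001
gripper_force: 2.3
```

{"name": "servo_tool", "arguments": {"moves": [[[255,0,0,-0.004,0],[255,0,0,0,0]]]}}

```text
time_s: 3.8
tcp_pos: [0.6049, -0.1663, 0.1155]
eef_rot: [[0.944, 0.33, 0.0], [0.33, -0.944, -0.0], [0.0, 0.0, -1.0]]
wrist_force: [-2.0, -0.7, 5.4]
finger_gap: 0.0001
gripper_force: 2.6
```

{"name": "servo_tool", "arguments": {"moves": [[[255,0,0,-0.006,0],[255,0,0,0,0]]]}}

```text
time_s: 4.0
tcp_pos: [0.6049, -0.1663, 0.1141]
eef_rot: [[0.944, 0.33, 0.0], [0.33, -0.944, -0.0], [0.0, 0.001, -1.0]]
wrist_force: [-2.8, 1.0, 6.8]
finger_gap: 0.0
gripper_force: 2.8
```

{"name": "servo_tool", "arguments": {"moves": [[[255,0,0,-0.008,0],[255,0,0,0,0]]]}}

```text
time_s: 4.2
tcp_pos: [0.6049, -0.1663, 0.1119]
eef_rot: [[0.944, 0.33, 0.0], [0.33, -0.944, -0.0], [0.0, 0.0, -1.0]]
wrist_force: [-1.7, 1.6, 4.0]
finger_gap: 0.0
gripper_force: 2.3
```

Run:
```python
from plant import manip
import cv2
s=manip.observe();print(s["wrist_force"],s["tcp_pos"])
im,d=manip.capture("side");cv2.imwrite("pics/p4.png",cv2.resize(im[150:310,190:370],None,fx=3,fy=3))
```

```text
[-1.73866099  1.60288096  4.02540963] [ 0.60488688 -0.16632752  0.1118711 ]
```

View pics/p4.png

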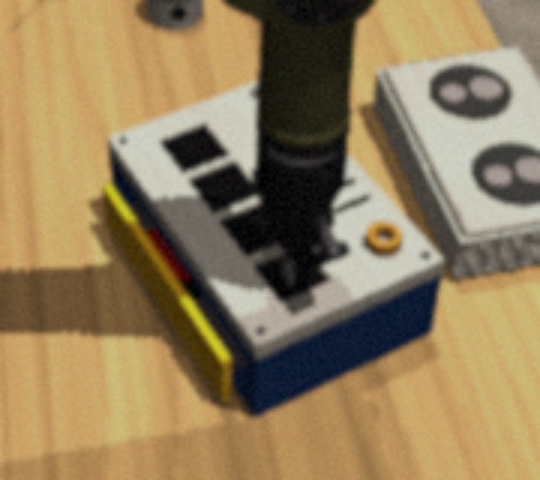

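The first plate I tried, nearest the wrench, is the catch. The yellow front stands out and the red pack shows behind it at about (165,255) in the crop. I hold briefly, then lift straight up.

{"name": "servo_tool", "arguments": {"moves": [[[255,0,0,0,0],[255,0,0,0,0],[255,0,0,0,0],[255,0,0,0,0],[255,0,0,0,0]]]}}

```text
time_s: 4.75
tcp_pos: [0.6049, -0.1663, 0.1114]
eef_rot: [[0.944, 0.33, 0.0], [0.33, -0.944, -0.0], [0.0, 0.0, -1.0]]
wrist_force: [0.2, 0.3, 4.9]
finger_gap: -0.0002
gripper_force: 2.4
```

{"name": "servo_tool", "arguments": {"moves": [[[255,0,0,0.05,0],[255,0,0,0.1,0],[255,0,0,0.15,0],[255,0,0,0.15,0],[255,0,0,0,0]]]}}

```text
time_s: 5.25
tcp_pos: [0.6077, -0.1667, 0.2302]
eef_rot: [[0.944, 0.33, 0.01], [0.33, -0.944, -0.003], [0.008, 0.006, -1.0]]
wrist_force: [0.3, 1.2, 0.2]
finger_gap: 0.0001
gripper_force: 0.0
```

{"name": "servo_tool", "arguments": {"moves": [[[255,-0.12,-0.13,0,0],[255,-0.12,-0.13,0,0],[255,-0.12,-0.13,0,0],[255,-0.12,-0.13,0,0],[255,0,0,0,0]]]}}

```text
time_s: 5.75
tcp_pos: [0.4789, -0.3033, 0.2231]
eef_rot: [[0.948, 0.319, -0.004], [0.319, -0.948, -0.003], [-0.005, 0.002, -1.0]]
wrist_force: [0.3, 0.3, -0.5]
finger_gap: -0.0001
gripper_force: 0.0
```

{"name": "servo_tool", "arguments": {"moves": [[[255,0,0,0,0],[255,0,0,0,0],[255,0,0,0,0],[255,0,0,0,0],[255,0,0,0,0]]]}}

```text
time_s: 6.25
tcp_pos: [0.4853, -0.2955, 0.2237]
eef_rot: [[0.943, 0.332, -0.0], [0.332, -0.943, 0.0], [0.0, -0.0, -1.0]]
wrist_force: [-0.8, -0.1, -0.2]
finger_gap: 0.0001
gripper_force: 0.0
```

Run:
```python
from plant import manip
import cv2,numpy as np
from h import ray
im,d=manip.capture("side");cv2.imwrite("pics/out.png",cv2.resize(im[150:310,190:370],None,fx=3,fy=3))
h=cv2.cvtColor(im,cv2.COLOR_BGR2HSV)[150:310,190:270]
m=cv2.inRange(h,(20,150,60),(35,255,255));k,l,st,ce=cv2.connectedComponentsWithStats(m);i=1+st[1:,4].argmax()
p=ray("side",ce[i]+[190,150],.05);c=np.array([.5703,-.0782]);ex=np.array([.944,.33]);c=c+.03*ex
print(p,"front x in console (shut -0.1):",(p[:2]-c)@ex)
```

```text
[ 0.45118826 -0.13396161  0.05      ] front x in console (shut -0.1): -0.16084389541516683
```

View pics/out.png

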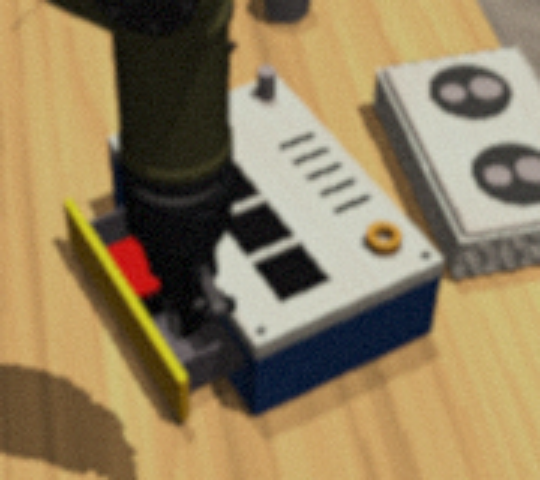

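The tray is about 60 mm out with the red pack at (135,265) lying in it. The pin and ring are in place, and the hand is clear above at z = 0.22 with no force on it.

```bash
python3 -c "
from plant import manip
print(manip.sign_off())"
```

```text
the job is handed in; nothing more can be done
None
```

The catch was the plate nearest the wrench, the first one I tried; pressing it sprang the tray out about 60 mm with the pack lying in it, the hand is clear, and I handed the job in after about 6 s (no verdict was returned).

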